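# Shut and stack the plate boxes

### The arm

A 7-joint arm with a two-finger parallel gripper is mounted at the origin on the work surface. World frame = base frame: x ahead of the robot, y to its left, z up, the work surface at z = 0. Lengths are in m, angles in degrees, forces in N, time in s.
With the tool pointing down it reaches from about 0.425 to 0.975 m from the base axis. Payload 16.7 kg.
Tool frame: the origin (TCP) lies on the centre line of the jaws, within the pads' length; the fingertips stand 14 mm ahead of it and the grasp point (between the pads) lies 5 mm behind it; z points along the fingers, y is the direction in which the jaws open and shut (so a half turn about z gives the same grasp; the last joint's range is limited). The gripper opens to 85 mm and grips with 20 to 120 N. Pads are 22 mm wide; open, the fingers measure 114 mm over their backs; the gripper's body (76 mm by 85 mm) begins 54 mm behind the grasp point. The pads swing forward as they close: fully open they stand 13 mm farther back than shut.
Start: joints at [57.783, 24.414, 4.234, 92.017, -1.954, 63.644, -3.845], TCP at [0.271, -0.618, 0.245] pointing down, gripper open.
Joint ranges: [-163.25, 163.25], [-28.42, 122.38], [-70.27, 78.77], [12.13, 141.07], [-58.53, 238.53], [9.26, 117.41], [-156.51, 156.51]. Speed limits (degrees/s): [108.29, 108.29, 136.94, 136.94, 172.46, 172.46, 172.46].

### API

Orientations are given as [roll, pitch, yaw] about the fixed x, y, z axes, in that order (R = Rz(yaw) Ry(pitch) Rx(roll)).
In Python, from station import * gives the robot as it stands.
- The arm moves only by the tool play_rows, never from a script. Its argument "increments" is a list of rows, each an object with "xyz": the shift along the world's x, y, z in m, a list of three; "rot": the turn, a rotation vector about the world's x, y, z in degrees, a list of three; "jaw": the closure, from 0 (fully open) to 1 (shut). In form: [{"xyz": [dx, dy, dz], "rot": [ax, ay, az], "jaw": jaw}, ...]. A call has 1 to 20 rows; each row is the pose to reach, as a shift and turn from the pose commanded when the call began; what a row does not reach only later rows make up. A row lasts 1/8 s, in which the tool goes at most 62.5 mm and 10.7 degrees, less where a joint would pass 70% of its speed; a pose out of reach is approached as far as the arm can. A call with a gripper value outside its range is refused whole. The fingers move at their own pace and stop on an object; "newtons" is the grip in N (left out, the last holds). Time passes only in rows, so rows that repeat a pose let the fingers close. It gives the time, the measured TCP pose, the force and the opening at its end, in the units of the state.
- get_obs(): the state, without advancing time (a new reading comes with each control period).
- snapshot(name): name is "side" or "top"; returns a dict with "pixels" (384x512x3 uint8, red, green, blue), "depth" (384x512 float32, m along the optical axis (not along the pixel's ray), 0 where there is no reading), "fx", "fy", "cx", "cy" (pixels), "dist_coeffs" ([k1, k2, p1, p2, k3] as OpenCV has them; the pictures are not rectified), "world_from_camera" (4x4, takes a point from camera to world coordinates). Camera axes: x right, y down, z forward; pixel columns grow to the right and rows downward; lengths in m; the calibration is good to about 2 mm. A picture is of the moment at which its call begins.
- close_job(): hands the job in, once; it reports no verdict.
The state is a dict: "time_s": time; "joints": joint angles; "qvel": joint speeds; "tau": joint torques, N m; "tcp_pos": TCP position; "orientation": TCP orientation; "contact_force": force on the tool from outside, world axes, zero at the start; "ft_torque": the same for the moment, N m; "opening": finger opening in m.
Only numpy, scipy, OpenCV 4.12 (cv2) and the standard library are available. Lean on these libraries where they do the work, as an engineer would, in place of code of your own. Each camera call takes 0.05 s, during which the arm holds its last target.

### The job

Shut the lid of the open plate box that is fixed to the bench, then stack the two loose boxes with matching lugs on it: first the tall one, then the low one on top. Turn each so that the recesses underneath drop fully home over the lugs of the lid below and the stack stands flush and locked. Leave the box with the other lug pattern, the glassware and the other things where they are.

Things in the scene. Friction and masses are not known exactly. Their poses are not given: they have to be found in the camera images.
- seat (a point): Fixed plate box (grey tub 96 mm along x, 56 along y, 34 high; 6 mm white lid, grey lugs). This point: centre of the flat top of the lid when shut, 40 mm above the bench; axes of the tub, z up. Three round lugs stand on the shut lid, 6 mm high, 12 mm across tapering to 7: one at x = +32, y = 0, a pair at x = -32, y = +14 and -14 mm.
- lid (a joint): Hinge of the fixed box's lid, rad: 0 shut, 1.57 upright, 1.95 the stop. Hinge line along the tub's x at its y = +28 mm, 34 mm above the bench; the lid (96 x 56 x 6 mm, lugs on the outer face) swings up and over to the +y side. Friction (0.035 N m) holds it at any angle, so push it all the way down; about 1 N at the free edge moves it.
- lid_edge (a point): Middle of the lid's free long edge, 56 mm from the hinge line, mid-thickness; moves with the lid.
- tall_mid (a point): Centre of the tall loose box (grey, white lid, grey lugs), half-way up its 50 mm (lugs not counted): 96 mm along its x, 56 mm along its y, about 0.15 to 0.31 kg, lid firmly closed. Lugs on its lid as on the fixed box; three recesses under it at the same places, 15 mm square, 8 mm deep: it seats only with the single-lug end (its +x) over the single-lug end below. z up.
- low_mid (a point): Centre of the low loose box, half-way up its 34 mm (lugs not counted): 96 mm along its x, 56 along its y, about 0.11 to 0.22 kg. Lugs on its lid as on the fixed box; three recesses under it at the same places, 15 mm square, 8 mm deep: it seats only with the single-lug end (its +x) over the single-lug end below. z up.
- odd_mid (a point): Centre of the odd box, to be left alone: 96 x 56 x 50 mm like the tall one, but its lid has only two lugs, of the same size, at diagonally opposite corners (x = 32, y = 14 and x = -32, y = -14 mm). z is up.
- beaker: Empty glass beaker, 72 mm across, 105 mm high, loose; origin under its centre.
- dropper: Small white bottle with black cap, 28 mm across, 62 mm high, loose; origin under its centre.
- petri: Empty shallow glass dish, 90 mm across, 16 mm high, loose; origin under its centre.
- tweezers: Flat black plastic tweezers, about 140 x 25 x 5 mm, long along their x, loose; origin under the middle.
- stand: Fixed steel stand: foot 120 x 90 x 12 mm (from x = -30 to +90 mm, its x), a rod 12 mm across rising to 312 mm above the origin, and at 240 mm a clamp arm that reaches 125 mm along its +x, away from the robot. Origin on the bench under the rod.
Mind the look-alikes: they are no part of the job. What is shaped like the part that bears tall_mid but green is not meant.

How it is judged (in metres and radians):
On the way, in this order (a step that is already met when the one before it is completed fails the run):
1. the fixed box's lid is shut (value of joint lid below 0.06 rad), for 0.2 s.
2. the tall box is home on the fixed box's lid (x of tall_mid in the frame of seat between -0.004 and 0.004 m and y of tall_mid in the frame of seat between -0.004 and 0.004 m and z of tall_mid in the frame of seat between 0.0225 and 0.0275 m and angle between the x axis of tall_mid and the x axis of seat, either way round below 0.08 rad and value of joint lid below 0.06 rad), for 0.2 s.
3. the low box is home on the tall box (x of low_mid in the frame of tall_mid between -0.004 and 0.004 m and y of low_mid in the frame of tall_mid between -0.004 and 0.004 m and z of low_mid in the frame of tall_mid between 0.0395 and 0.0445 m and angle between the x axis of low_mid and the x axis of tall_mid, either way round below 0.08 rad), for 0.2 s.
At the end, for the whole second after the job is handed in: The fixed box's lid is shut (within 0.06 rad); the tall box is home on it and the low box home on the tall one: each centred on the one below within 4 mm, its height within 2.5 mm of fully seated, long sides parallel within 0.08 rad, upright within 0.05 rad, and at rest (all of step 2 and all of step 3 and linear speed of each of tall, low below 0.02 m/s and angle between each of tall_mid, low_mid's own z axis and vertical below 0.05 rad); the robot touches nothing.
It fails at once if the odd box is moved more than 20 mm (distance of odd_mid from where it was at the start of the episode above 0.02 m).
It fails at once if the beaker is moved more than 20 mm or knocked over (distance of beaker from where it was at the start of the episode above 0.02 m or angle between beaker's own z axis and vertical above 0.5 rad).
It fails at once if the dropper bottle is moved more than 20 mm or knocked over (distance of dropper from where it was at the start of the episode above 0.02 m or angle between dropper's own z axis and vertical above 0.5 rad).
It fails at once if the glass dish or the tweezers are moved more than 20 mm (distance of any of petri, tweezers from where it was at the start of the episode above 0.02 m).
It also fails if it takes over 72 s, if anything falls off the work surface, if the arm or the gripper's body presses on something with over 40 N, if the wrist force passes 120 N, or if a joint passes its speed limit or range.

## Working session

There is one attempt and no reset: what is moved stays moved. The work goes in short steps, Python scripts to look and compute and a tool call to move; the robot and the scene stay as the last step left them, time stands still between calls to the robot, and variables do not carry over. Pictures are saved under pics/ and viewed, and the job is handed in when it is done.

Besides the shell and the picture viewer there is one more tool, called after "Call:" as name(argument=value, ...), one argument or row to a line, values as JSON. play_rows: Moves the arm, as the interface text tells. Its arguments: {"type":"object","properties":{"increments":{"type":"array","items":{"type":"object","properties":{"xyz":{"type":"array","items":{"type":"number"}},"rot":{"type":"array","items":{"type":"number"}},"jaw":{"type":"number"}}}},"newtons":{"type":"number"}},"required":["increments"]}

```bash
ls; mkdir -p pics; python3 - <<'E'
from station import *
import cv2, numpy as np, pickle
print(get_obs())
for n in("side","top"):
    s=snapshot(n); cv2.imwrite(f"pics/{n}0.png",cv2.resize(s["pixels"][:,:,::-1],(800,600),interpolation=cv2.INTER_CUBIC))
    pickle.dump(s,open(f"{n}0.pkl","wb"))
    print(n,s["fx"],s["fy"],s["cx"],s["cy"],s["dist_coeffs"]);print(np.round(s["world_from_camera"],4))
E
```

```text
pics
{'time_s': 0.0, 'joints': array([57.78164806, 24.44960074,  4.23252564, 92.05123834, -1.95487812,
       63.6426363 , -3.844134  ]), 'qvel': array([-0.05256057,  0.03526898, -0.02459603,  0.02947821,  0.10086984,
       -0.00132001, -0.08434744]), 'tau': array([-1.16700354e-03, -9.49836445e+01,  3.76003906e+00, -4.63518155e+01,
        1.92368327e-02,  1.02949145e-02,  3.32411696e-05]), 'tcp_pos': array([ 0.27062192, -0.61796591,  0.2446195 ]), 'orientation': array([-1.79928883e+02,  4.76395469e-03,  2.36496905e+01]), 'contact_force': array([ 0.96760243,  0.78164433, -0.14041679]), 'ft_torque': array([ 2.12194464e-02, -4.50570689e-02,  2.84962709e-05]), 'opening': 0.0856362754521793}
side 454.37464359319273 454.37464359319273 256.24560273503306 191.02888586486307 [0.04664419 0.         0.         0.         0.        ]
[[-0.7102 -0.463   0.5303 -0.0411]
 [-0.7039  0.4567 -0.544   0.572 ]
 [ 0.0097 -0.7597 -0.6503  0.7881]
 [ 0.      0.      0.      1.    ]]
top 450.6577601791027 450.6577601791027 263.51051352943165 200.29475884222822 [0.00838939 0.         0.         0.         0.        ]
[[-0.028  -0.9885  0.1485  0.4003]
 [-0.9995  0.0296  0.0086 -0.0389]
 [-0.0129 -0.1482 -0.9889  1.1863]
 [ 0.      0.      0.      1.    ]]
```

View pics/top0.png

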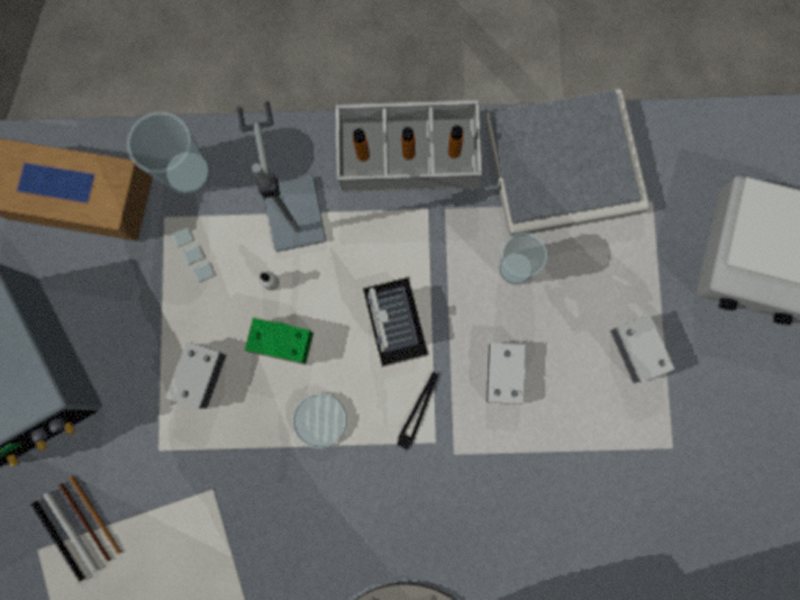

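View pics/side0.png

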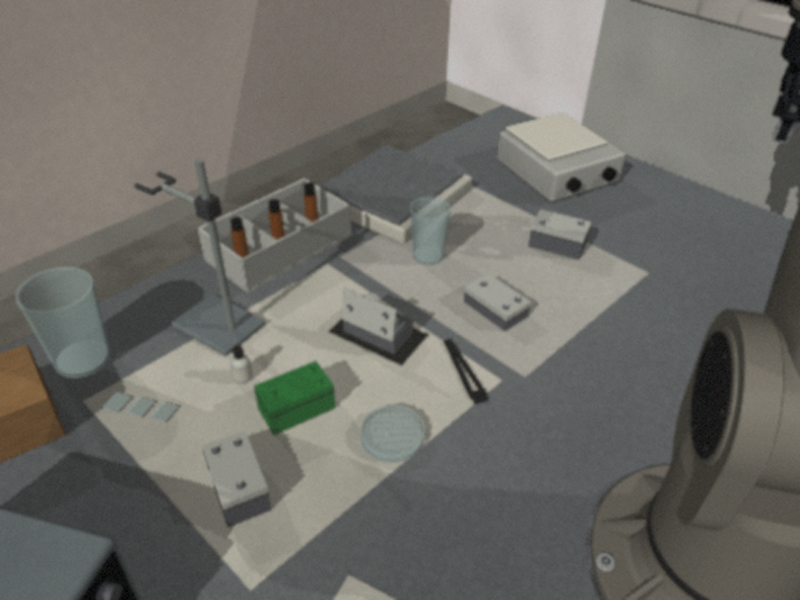

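```bash
cat > h.py <<'E'
import numpy as np, cv2, pickle
def load(n): return pickle.load(open(n+".pkl","rb"))
def K(s): return np.array([[s["fx"],0,s["cx"]],[0,s["fy"],s["cy"]],[0,0,1]])
def ray(s,uv):
    uv=np.array(uv,float).reshape(-1,1,2)
    n=cv2.undistortPoints(uv,K(s),np.array(s["dist_coeffs"])).reshape(-1,2)
    T=np.array(s["world_from_camera"]); d=np.c_[n,np.ones(len(n))]@T[:3,:3].T
    return T[:3,3],d
def onplane(s,uv,z):
    o,d=ray(s,uv); return o+d*((z-o[2])/d[:,2])[:,None]
def cloud(s):
    h,w=s["depth"].shape; u,v=np.meshgrid(np.arange(w),np.arange(h))
    o,d=ray(s,np.c_[u.ravel(),v.ravel()]); return (o+d*s["depth"].reshape(-1,1)).reshape(h,w,3)
def proj(s,P):
    T=np.linalg.inv(s["world_from_camera"]); r,_=cv2.Rodrigues(T[:3,:3])
    return cv2.projectPoints(np.array(P,float).reshape(-1,1,3),r,T[:3,3],K(s),np.array(s["dist_coeffs"]))[0].reshape(-1,2)
E
python3 - <<'E'
from h import *
s=load("top0")
im=s["pixels"][:,:,::-1]
C=[im[200:280,100:180],im[170:250,215:295],im[200:280,285:365],im[185:265,370:450]]
C=[cv2.resize(c,(400,300) if 0 else (390,290),interpolation=cv2.INTER_CUBIC) for c in C]
cv2.imwrite("pics/crop0.png",np.vstack([np.hstack(C[:2]),np.hstack(C[2:])]))
P=cloud(s)
for n,(a,b,c,d) in dict(tall=(215,262,105,148),fix=(176,236,230,276),low=(215,262,308,340),odd=(200,250,388,434)).items():
    print(n); print(np.round(P[a:b:5,c:d:4,2]*1000).astype(int))
E
```

```text
tall
[[-2  0 -4 -1  0 -3 -1 -1  3 -4 -3]
 [-1  2  1  0 48 37 -3 -2 -2  5  0]
 [-1 -1  1 50 48 46 46 52 50 -3 -1]
 [ 0  1 -4 50 53 48 48 53 46 26 -1]
 [ 1 -2 46 50 48 48 49 49 40  8  0]
 [-3  1 48 53 47 46 50 47 25  0 -1]
 [ 2 -2 51 52 51 49 53 42 13  6 -2]
 [ 1 47 53 55 50 49 50 31  2 -2  2]
 [-3 46 49 49 49 50 44 11  1 -4  1]
 [-1 -2  3  1 -6 50 31  2 -2  1  1]]
fix
[[ 0  3 -2  2  0 -2  0 -1 -1  4 -1  0]
 [-4  0  1 -4  4  4  1  4  4  1 -1  1]
 [ 5  0 93 -1  6 35 34 35  4  2 -2 -1]
 [ 0  6 87  4  5 22  4  3  2 -2  1 -3]
 [-1  0 64  4 24 19  0  3  4  3 -1  2]
 [-1  1 37 92 90 15  7  5 34  5 -3  0]
 [-1 -1  3 86 25  7  1  2  1  2  2 -2]
 [-1 -5 -1 67 17  0  5  6 30  5  0 -1]
 [ 0  2  3 80 90  5  4  2 29 33  3  0]
 [ 0  4  2  3 88  6 32 36 17  2  6  0]
 [-4  4 -1  4 -2  5  2  1  2  0  1 -3]
 [-2  2 -3 -1  0  5  0 -1  4  3 -5 -3]]
low
[[ 2  3  1  2 -2  4 -3  1]
 [-1  0 31 36 30 -1  3 -2]
 [ 2 -1 34 34 37 36 34  0]
 [-1  2 32 35 33 35 35  0]
 [ 1 10 36 33 31 31 35  2]
 [ 0 18 37 31 34 37 36  1]
 [ 0 21 36 30 34 36 31  1]
 [ 4 27 40 35 35 39 36  2]
 [ 0 36 28 33 35 33 32  2]
 [ 0 -2 -4  0  1 -1  0 -5]]
odd
[[ 3  1  0  3  2 -1  3  2 -3  2  0 -1]
 [ 2  1 -2 -1 36 46 50 50  1  1 -3 -1]
 [ 1  2 50 53 52 52 55 49 -2  2 -1 -5]
 [-1  6 36 47 51 46 50 47 52 -2  2  1]
 [-3  0 21 51 48 51 52 49 50 47  0 -3]
 [-1  0  2 35 49 51 52 49 52 50  3  4]
 [-1  1  2 17 49 49 50 52 50 52 53  3]
 [ 1  4  3  4 31 52 46 48 52 51 49  0]
 [ 2 -5 -1 -3 17 45 50 49 49  1 -1  1]
 [-2 -2  2  0  1  1  2  2  1  3 -4 -2]]
```

View pics/crop0.png

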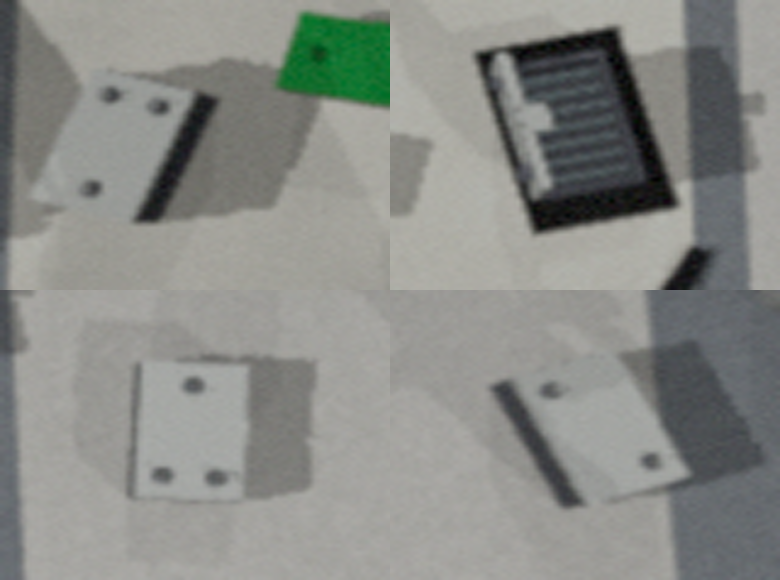

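```bash
cat > meas.py <<'E'
from h import *
def toprect(s,roi,h,thr=8):
    """cloud-height mask in roi (r0,r1,c0,c1); top face at h -> rect in world on plane z=h"""
    P=cloud(s); r0,r1,c0,c1=roi
    m=np.zeros(P.shape[:2],np.uint8); z=P[r0:r1,c0:c1,2]
    m[r0:r1,c0:c1]=((z>h-thr)&(z<h+14e-3)).astype(np.uint8)
    m=cv2.morphologyEx(m,cv2.MORPH_OPEN,np.ones((3,3),np.uint8)); m=cv2.morphologyEx(m,cv2.MORPH_CLOSE,np.ones((3,3),np.uint8))
    n,l,st,_=cv2.connectedComponentsWithStats(m); k=1+np.argmax(st[1:,4]); m=(l==k)
    v,u=np.nonzero(m); W=onplane(s,np.c_[u,v],h)[:,:2]
    c=W.mean(0); rc=cv2.minAreaRect((W*1000).astype(np.float32))
    e,V=np.linalg.eigh(np.cov((W-c).T)); a=np.degrees(np.arctan2(V[1,1],V[0,1]))
    g=s["pixels"].astype(float).mean(2)
    return m,c,a,rc,np.sqrt(12*e)*1000
def lugs(s,m,h):
    m2=cv2.morphologyEx(m.astype(np.uint8),cv2.MORPH_CLOSE,np.ones((7,7),np.uint8))
    m2=cv2.erode(m2,np.ones((5,5),np.uint8))
    g=s["pixels"].astype(np.float32).mean(2)
    med=np.median(g[m2>0]); d=((g<0.8*med)&(m2>0)).astype(np.uint8)
    n,l,st,ce=cv2.connectedComponentsWithStats(d)
    return [(st[i,4],ce[i].round(1),onplane(s,[ce[i]],h)[0,:2].round(4)) for i in range(1,n) if st[i,4]>2]
E
python3 - <<'E'
from meas import *
s=load("top0")
for n,roi,h in (("tall",(210,265,100,152),.05),("low",(212,265,304,344),.034),("odd",(200,250,385,436),.05)):
    m,c,a,rc,sz=toprect(s,roi,h,.008)
    print(n,c.round(4),round(a,1),rc,sz.round(1),m.sum()); print(lugs(s,m,h+.004))
P=cloud(s)
# tub: top-plane points 26..40 mm
r=P[170:245,225:285].reshape(-1,3)
t=r[(r[:,2]>.027)&(r[:,2]<.042)]; print(len(t),cv2.minAreaRect((t[:,:2]*1000).astype(np.float32)))
hi=r[(r[:,2]>.045)]; c=hi.mean(0); U,S,V=np.linalg.svd(hi-c); print(len(hi),c.round(4),V.round(3),S, hi[:,2].max())
s2=load("side0"); P2=cloud(s2)
r2=P2[170:250,205:285].reshape(-1,3); x=(r2[:,2]>.045)&(np.hypot(*(r2[:,:2]-c[:2]).T)<.08); q=r2[x]; c2=q.mean(0)
U,S,V=np.linalg.svd(q-c2); print(len(q),c2.round(4),V.round(3),S)
cv2.imwrite("pics/fixside.png",cv2.resize(s2["pixels"][170:250,200:290,::-1],(720,600),interpolation=cv2.INTER_CUBIC))
E
```

```text
tall [0.4809 0.3286] 161.0 ((481.01019287109375, 328.23699951171875), (59.53360366821289, 95.934814453125), 71.43217468261719) [57.5 95.8] 864
[(np.int32(15), array([122.5, 225.9]), array([0.5157, 0.3291])), (np.int32(18), array([132.3, 229.1]), array([0.5067, 0.3041])), (np.int32(15), array([118.4, 251.4]), array([0.4517, 0.3381]))]
low [ 0.4696 -0.1796] 174.8 ((470.0538635253906, -179.8257598876953), (57.27767562866211, 96.12525939941406), 85.08140563964844) [57.1 96.2] 849
[(np.int32(17), array([324.4, 225.9]), array([ 0.5021, -0.1824])), (np.int32(15), array([317.9, 250.5]), array([ 0.4402, -0.1628])), (np.int32(17), array([328.9, 251.4]), array([ 0.4372, -0.1905]))]
odd [ 0.503  -0.4021] -160.8 ((503.38189697265625, -402.16534423828125), (95.48920440673828, 59.251277923583984), 19.97334861755371) [57.7 95.2] 873
[(np.int32(18), array([402.5, 212.2]), array([ 0.5295, -0.3782])), (np.int32(15), array([423. , 231.7]), array([ 0.4789, -0.4255]))]
187 ((565.0086669921875, 3.664745330810547), (97.15807342529297, 61.44769287109375), 12.46155071258545)
230 [0.5491 0.021  0.1431] [[ 0.142  0.058 -0.988]
 [ 0.97   0.189  0.15 ]
 [ 0.195 -0.98  -0.029]] [3.92309458 0.38723586 0.07842925] 1.1862679243866887
651 [0.5554 0.0288 0.072 ] [[-0.977 -0.215 -0.005]
 [ 0.039 -0.197  0.98 ]
 [ 0.212 -0.956 -0.201]] [0.70836867 0.38107279 0.06409808]
```

View pics/fixside.png

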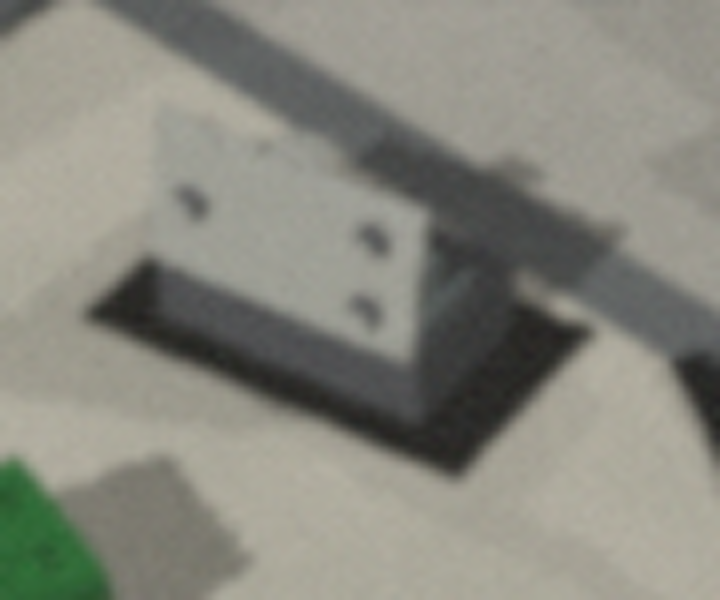

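Call:
play_rows(
  increments=[
    {"xyz": [0.04,0.1,0],"rot": [0,0,-2],"jaw": 1},
    {"xyz": [0.06,0.15,0],"rot": [0,0,-4],"jaw": 1},
    {"xyz": [0.08,0.2,0],"rot": [0,0,-6],"jaw": 1},
    {"xyz": [0.1,0.25,0],"rot": [0,0,-8],"jaw": 1},
    {"xyz": [0.12,0.3,0],"rot": [0,0,-10],"jaw": 1},
    {"xyz": [0.14,0.35,0],"rot": [0,0,-11.25],"jaw": 1},
    {"xyz": [0.16,0.4,0],"rot": [0,0,-11.25],"jaw": 1},
    {"xyz": [0.18,0.45,0],"rot": [0,0,-11.25],"jaw": 1},
    {"xyz": [0.2,0.5,0],"rot": [0,0,-11.25],"jaw": 1},
    {"xyz": [0.22,0.55,0],"rot": [0,0,-11.25],"jaw": 1},
    {"xyz": [0.24,0.6,0],"rot": [0,0,-11.25],"jaw": 1},
    {"xyz": [0.26,0.65,0],"rot": [0,0,-11.25],"jaw": 1},
    {"xyz": [0.278,0.695,0],"rot": [0,0,-11.25],"jaw": 1},
    {"xyz": [0.278,0.695,0],"rot": [0,0,-11.25],"jaw": 1},
    {"xyz": [0.278,0.695,-0.03],"rot": [0,0,-11.25],"jaw": 1},
    {"xyz": [0.278,0.695,-0.05],"rot": [0,0,-11.25],"jaw": 1},
  ],
)

```text
time_s: 2.1
tcp_pos: [0.5482, 0.076, 0.194]
orientation: [180.0, 0.1, 12.4]
contact_force: [0.4, -0.4, -0.4]
opening: 0.0002
```

```bash
python3 - <<'E'
from station import *
import cv2, numpy as np, pickle
o=get_obs(); print(o["joints"],o["tcp_pos"],o["orientation"],o["opening"],o["contact_force"])
s=snapshot("side"); cv2.imwrite("pics/side1.png",cv2.resize(s["pixels"][:,:,::-1],(800,600)))
E
```

```text
[  2.44622712  17.53417069 -20.32617976 109.62309952   7.42598258
  54.16981183 -99.00635789] [0.54816641 0.07597182 0.19404073] [1.79986888e+02 6.58725896e-02 1.23717624e+01] 0.0001841088949936788 [ 0.37537927 -0.40348742 -0.44359771]
```

View pics/side1.png

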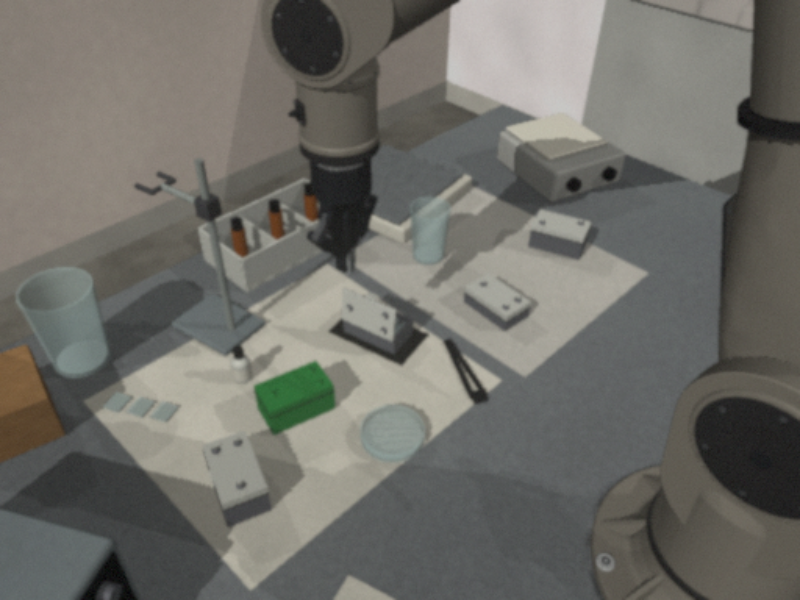

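Call:
play_rows(
  increments=[
    {"xyz": [0,0,-0.04],"jaw": 1},
    {"xyz": [0,0,-0.08],"jaw": 1},
    {"xyz": [0,0,-0.102],"jaw": 1},
    {"xyz": [0.003,-0.012,-0.102],"jaw": 1},
    {"xyz": [0.005,-0.024,-0.102],"jaw": 1},
    {"xyz": [0.007,-0.032,-0.102],"jaw": 1},
    {"xyz": [0.009,-0.04,-0.102],"jaw": 1},
    {"xyz": [0.0105,-0.048,-0.104],"jaw": 1},
    {"xyz": [0.0117,-0.053,-0.107],"jaw": 1},
    {"xyz": [0.0127,-0.058,-0.11],"jaw": 1},
    {"xyz": [0.0137,-0.062,-0.114],"jaw": 1},
    {"xyz": [0.0145,-0.066,-0.118],"jaw": 1},
    {"xyz": [0.0152,-0.069,-0.123],"jaw": 1},
    {"xyz": [0.0158,-0.072,-0.129],"jaw": 1},
    {"xyz": [0.0164,-0.0747,-0.135],"jaw": 1},
    {"xyz": [0.0165,-0.0755,-0.139],"jaw": 1},
    {"xyz": [0.0165,-0.0755,-0.141],"jaw": 1},
    {"xyz": [0.0165,-0.0755,-0.142],"jaw": 1},
  ],
)

```text
validation failed for argument at $.in...
```

Call:
play_rows(
  increments=[
    {"xyz": [0,0,-0.04],"rot": [0,0,0],"jaw": 1},
    {"xyz": [0,0,-0.08],"rot": [0,0,0],"jaw": 1},
    {"xyz": [0,0,-0.102],"rot": [0,0,0],"jaw": 1},
    {"xyz": [0.003,-0.012,-0.102],"rot": [0,0,0],"jaw": 1},
    {"xyz": [0.005,-0.024,-0.102],"rot": [0,0,0],"jaw": 1},
    {"xyz": [0.007,-0.032,-0.102],"rot": [0,0,0],"jaw": 1},
    {"xyz": [0.009,-0.04,-0.102],"rot": [0,0,0],"jaw": 1},
    {"xyz": [0.0105,-0.048,-0.104],"rot": [0,0,0],"jaw": 1},
    {"xyz": [0.0117,-0.053,-0.107],"rot": [0,0,0],"jaw": 1},
    {"xyz": [0.0127,-0.058,-0.11],"rot": [0,0,0],"jaw": 1},
    {"xyz": [0.0137,-0.062,-0.114],"rot": [0,0,0],"jaw": 1},
    {"xyz": [0.0145,-0.066,-0.118],"rot": [0,0,0],"jaw": 1},
    {"xyz": [0.0152,-0.069,-0.123],"rot": [0,0,0],"jaw": 1},
    {"xyz": [0.0158,-0.072,-0.129],"rot": [0,0,0],"jaw": 1},
    {"xyz": [0.0164,-0.0747,-0.135],"rot": [0,0,0],"jaw": 1},
    {"xyz": [0.0165,-0.0755,-0.139],"rot": [0,0,0],"jaw": 1},
    {"xyz": [0.0165,-0.0755,-0.141],"rot": [0,0,0],"jaw": 1},
    {"xyz": [0.0165,-0.0755,-0.142],"rot": [0,0,0],"jaw": 1},
  ],
)

```text
time_s: 4.4
tcp_pos: [0.5652, 0.0012, 0.0538]
orientation: [180.0, 0.0, 12.4]
contact_force: [-6.9, -1.7, 23.4]
opening: -0.0003
```

Call:
play_rows(
  increments=[
    {"xyz": [0,0,0],"rot": [0,0,0],"jaw": 1},
    {"xyz": [0,0,0],"rot": [0,0,0],"jaw": 1},
    {"xyz": [0,0,0.05],"rot": [0,0,0],"jaw": 1},
    {"xyz": [0,0,0.1],"rot": [0,0,0],"jaw": 0.5},
    {"xyz": [0,0.02,0.15],"rot": [0,0,10],"jaw": 0},
    {"xyz": [-0.01,0.04,0.15],"rot": [0,0,20],"jaw": 0},
    {"xyz": [-0.02,0.07,0.15],"rot": [0,0,30],"jaw": 0},
    {"xyz": [-0.03,0.1,0.15],"rot": [0,0,40],"jaw": 0},
    {"xyz": [-0.04,0.13,0.15],"rot": [0,0,50],"jaw": 0},
    {"xyz": [-0.05,0.16,0.15],"rot": [0,0,60],"jaw": 0},
    {"xyz": [-0.06,0.19,0.15],"rot": [0,0,70],"jaw": 0},
    {"xyz": [-0.07,0.22,0.15],"rot": [0,0,80],"jaw": 0},
    {"xyz": [-0.08,0.25,0.15],"rot": [0,0,90],"jaw": 0},
    {"xyz": [-0.084,0.28,0.15],"rot": [0,0,100],"jaw": 0},
    {"xyz": [-0.084,0.3,0.15],"rot": [0,0,110],"jaw": 0},
    {"xyz": [-0.084,0.32,0.15],"rot": [0,0,120],"jaw": 0},
    {"xyz": [-0.084,0.327,0.15],"rot": [0,0,130],"jaw": 0},
    {"xyz": [-0.084,0.327,0.15],"rot": [0,0,140],"jaw": 0},
    {"xyz": [-0.084,0.327,0.15],"rot": [0,0,148.3],"jaw": 0},
    {"xyz": [-0.084,0.327,0.15],"rot": [0,0,148.3],"jaw": 0},
  ],
)

```text
time_s: 6.9
tcp_pos: [0.4811, 0.3282, 0.2031]
orientation: [-180.0, -0.0, 160.7]
contact_force: [0.1, -0.2, -0.4]
opening: 0.0854
```

```bash
python3 - <<'E'
from station import *
from meas import *
o=get_obs(); print(o["joints"],o["tcp_pos"],o["orientation"],o["opening"])
for n in("side","top"):
    s=snapshot(n); cv2.imwrite(f"pics/{n}2.png",cv2.resize(s["pixels"][:,:,::-1],(800,600)))
    pickle.dump(s,open(f"{n}2.pkl","wb"))
m,c,a,rc,sz=toprect(s,(175,240,225,285),.04,.008)
print(c.round(4),round(a,1),rc,sz.round(1),m.sum()); print(lugs(s,m,.044))
E
```

```text
[  1.68923641  27.45711991 -54.79639207 104.08743827  25.29357862
  61.7271068    8.21215368] [0.48114194 0.32819556 0.20312896] [-1.79996359e+02 -3.25354061e-02  1.60658620e+02] 0.08537221279520547
[0.564  0.0019] -167.6 ((564.1483764648438, 1.5947990417480469), (96.38802337646484, 63.56648254394531), 12.535253524780273) [59.9 94.3] 860
[(np.int32(6), array([249.3, 191.2]), array([0.5966, 0.0068])), (np.int32(19), array([260. , 213.8]), array([ 0.5373, -0.0191])), (np.int32(15), array([249.6, 216.4]), array([0.5314, 0.0076]))]
```

View pics/top2.png

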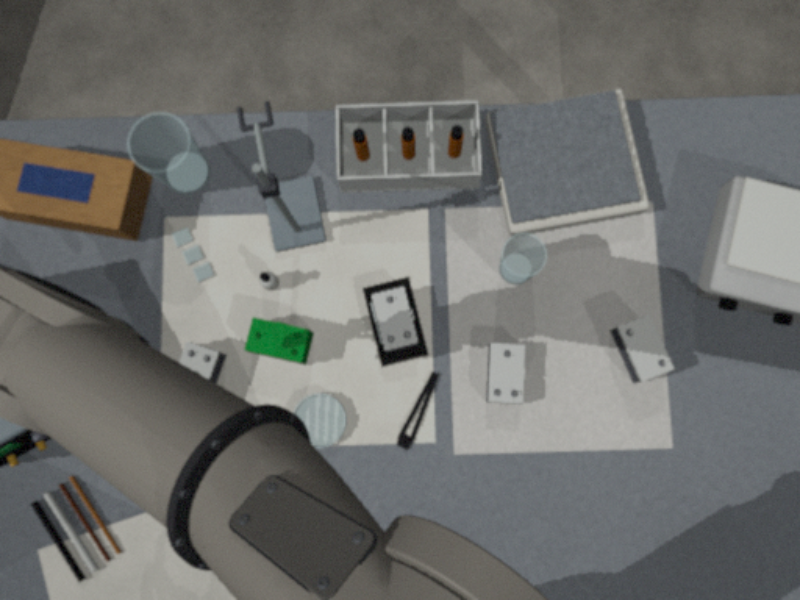

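View pics/side2.png

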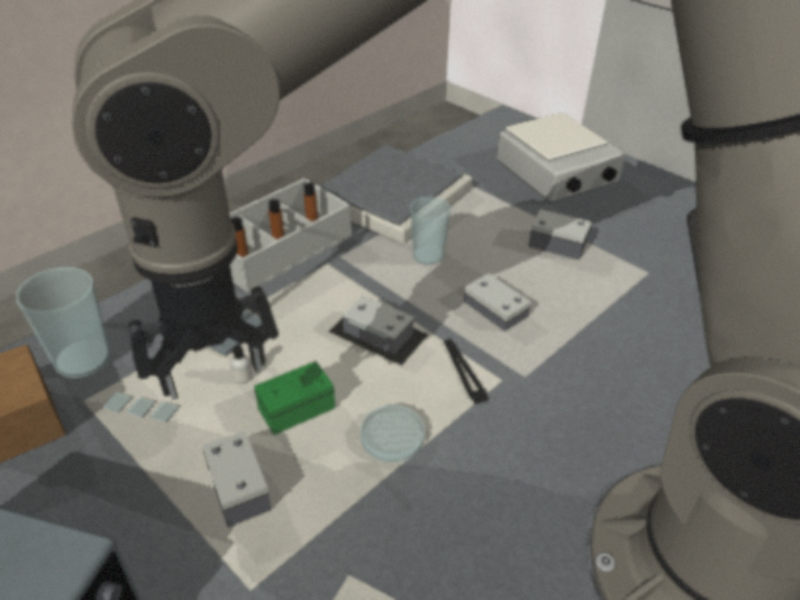

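```bash
python3 - <<'E'
from meas import *
s=load("top2"); g=s["pixels"].astype(np.float32).mean(2)
C=cv2.resize(s["pixels"][170:245,225:285,::-1],(600,600) if 0 else (480,600),interpolation=cv2.INTER_CUBIC)
cv2.imwrite("pics/fixtop2.png",C)
print(g[176:236:3,230:278:3].astype(int))
# predicted corners for candidate
for ctr in((.565,.0012),):
  a=np.radians(12.4);R=np.array([[np.cos(a),-np.sin(a)],[np.sin(a),np.cos(a)]])
  q=np.array([[48,28],[48,-28],[-48,-28],[-48,28]])/1000@R.T+ctr
  p=proj(s,np.c_[q,np.full(4,.04)]); print(p)
  D=C.copy(); pp=((p-[225,170]+.5)*8).astype(int); cv2.polylines(D,[pp.reshape(-1,1,2)],True,(0,0,255),1)
  l=np.array([[32,0],[-32,14],[-32,-14]])/1000@R.T+ctr
  for x in ((proj(s,np.c_[l,np.full(3,.046)])-[225,170]+.5)*8).astype(int): cv2.circle(D,tuple(map(int,x)),8,(0,0,255),1)
  cv2.imwrite("pics/fixtop2b.png",D)
E
```

```text
[[166 164 166 169 170 164 169 179 179 178 163 177 181 179 181 141]
 [165 164 165 167 172 168 155 120  83  36  24 172 178 180 180 141]
 [164 167 150 119  80  34  23  12  23  53  25 165 179 178 173 146]
 [165  42  19  22  25  58 113 139 166 176  30  87 149 141 143 116]
 [165  90  29 145 166 173 169 169 172 172  85  38 141 140 142 121]
 [165 129   7 167 172 173 107 119 167 171 124   7 133 142 141 127]
 [163 160  69 163 172 172 163 168 172 172 164   5 123 141 142 126]
 [169 166  38 140 174 176 172 172 173 173 167  62  83 142 143 129]
 [170 165  75 137 172 172 171 173 145 134 134 128  33 139 139 134]
 [163 123  87 109 169 173 158 135 134 133 134 125  27 134 142 135]
 [137 131 114  49 130 141 134 136 132 135 134 129  15 126 141 138]
 [135 133 119  13 104 134 133 133 132 131 134 139  23  75 145 138]
 [140 140 159  47  92 132 132 136 134 133  96 131  74  35 143 137]
 [141 136 137  80  72 133 102 101 133 131  87 128 108  12 137 135]
 [179 180 180 142  42 132 110 101 133 134 130 134 121  19 112 139]
 [178 183 179 178  34  76 136 135 125 113  73  48  25  11  70 139]
 [180 181 181 181  58  39  78  46  17  16   7  22  10  22  24 138]
 [179 179 179 179  87  14  11  10  21  13  18  17  24  52  68 138]
 [180 181 182 179 150  17  21  23  23  53  97 141 169 179 179 182]
 [178 178 180 179 175  49  98 136 171 174 173 175 177 181 180 179]]
[[236.91186585 188.27976892]
 [257.94140854 183.07429069]
 [266.96021928 218.88572092]
 [245.68349831 224.19674358]]
```

View pics/fixtop2b.png

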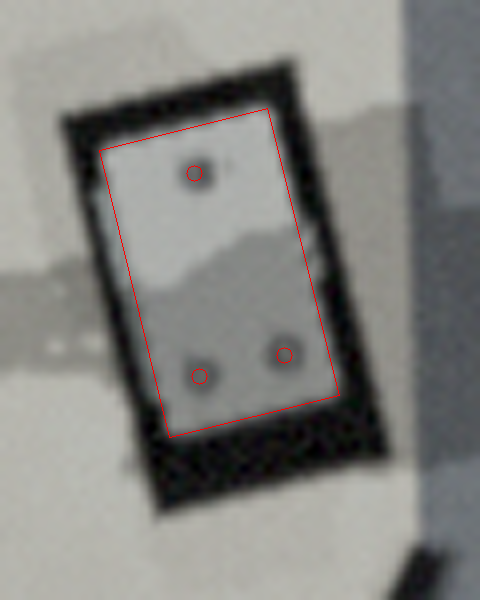

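Call:
play_rows(
  increments=[
    {"xyz": [0,0,-0.05],"rot": [0,0,0],"jaw": 0},
    {"xyz": [0,0,-0.1],"rot": [0,0,0],"jaw": 0},
    {"xyz": [0,0,-0.14],"rot": [0,0,0],"jaw": 0},
    {"xyz": [0,0,-0.165],"rot": [0,0,0],"jaw": 0},
    {"xyz": [0,0,-0.177],"rot": [0,0,0],"jaw": 0},
    {"xyz": [0,0,-0.177],"rot": [0,0,0],"jaw": 0},
    {"xyz": [0,0,-0.177],"rot": [0,0,0],"jaw": 1},
    {"xyz": [0,0,-0.177],"rot": [0,0,0],"jaw": 1},
    {"xyz": [0,0,-0.177],"rot": [0,0,0],"jaw": 1},
    {"xyz": [0,0,-0.177],"rot": [0,0,0],"jaw": 1},
    {"xyz": [0,0,-0.177],"rot": [0,0,0],"jaw": 1},
    {"xyz": [0,0,-0.177],"rot": [0,0,0],"jaw": 1},
  ],
  newtons=60,
)

```text
time_s: 8.5
tcp_pos: [0.482, 0.3287, 0.0277]
orientation: [179.9, 0.1, 160.7]
contact_force: [-0.9, -0.6, 9.0]
opening: 0.0552
```

Call:
play_rows(
  increments=[
    {"xyz": [0,0,0.015],"rot": [0,0,0],"jaw": 1},
    {"xyz": [0,0,0.04],"rot": [0,0,0],"jaw": 1},
    {"xyz": [0,0,0.08],"rot": [0,0,0],"jaw": 1},
    {"xyz": [0,0,0.12],"rot": [0,0,0],"jaw": 1},
    {"xyz": [0,0,0.15],"rot": [0,0,0],"jaw": 1},
    {"xyz": [0,0,0.15],"rot": [0,0,0],"jaw": 1},
    {"xyz": [0.005,-0.02,0.15],"rot": [0,0,-10],"jaw": 1},
    {"xyz": [0.01,-0.045,0.15],"rot": [0,0,-20],"jaw": 1},
    {"xyz": [0.02,-0.07,0.15],"rot": [0,0,-30],"jaw": 1},
    {"xyz": [0.03,-0.095,0.15],"rot": [0,0,-40],"jaw": 1},
    {"xyz": [0.04,-0.12,0.15],"rot": [0,0,-50],"jaw": 1},
    {"xyz": [0.05,-0.145,0.15],"rot": [0,0,-60],"jaw": 1},
    {"xyz": [0.06,-0.17,0.15],"rot": [0,0,-70],"jaw": 1},
  ],
)

```text
time_s: 10.12
tcp_pos: [0.541, 0.1573, 0.1762]
orientation: [-180.0, 0.0, 90.4]
contact_force: [-0.3, 0.0, -3.0]
opening: 0.0553
```

Call:
play_rows(
  increments=[
    {"xyz": [0.01,-0.025,0],"rot": [0,0,-10],"jaw": 1},
    {"xyz": [0.02,-0.05,0],"rot": [0,0,-20],"jaw": 1},
    {"xyz": [0.024,-0.075,0],"rot": [0,0,-30],"jaw": 1},
    {"xyz": [0.024,-0.1,0],"rot": [0,0,-40],"jaw": 1},
    {"xyz": [0.024,-0.125,0],"rot": [0,0,-50],"jaw": 1},
    {"xyz": [0.024,-0.145,0],"rot": [0,0,-60],"jaw": 1},
    {"xyz": [0.024,-0.157,0],"rot": [0,0,-70],"jaw": 1},
    {"xyz": [0.024,-0.157,0],"rot": [0,0,-78.3],"jaw": 1},
    {"xyz": [0.024,-0.157,0],"rot": [0,0,-78.3],"jaw": 1},
  ],
)

```text
time_s: 11.25
tcp_pos: [0.5648, 0.0014, 0.1762]
orientation: [-180.0, 0.0, 12.5]
contact_force: [0.2, 0.1, -3.5]
opening: 0.0553
```

```bash
python3 - <<'E'
from station import *
from meas import *
o=get_obs(); print(o["joints"],o["tcp_pos"],o["orientation"],o["opening"],o["contact_force"])
for n in("side","top"):
    s=snapshot(n); cv2.imwrite(f"pics/{n}3.png",cv2.resize(s["pixels"][:,:,::-1],(800,600)))
    pickle.dump(s,open(f"{n}3.pkl","wb"))
E
```

```text
[  8.73660538  19.57070454 -18.70901007 109.20322359   7.77238943
  52.47224732 -91.26300761] [0.56482636 0.0013801  0.17622047] [-1.79987077e+02  2.83644775e-02  1.24538426e+01] 0.055257793751060644 [ 0.19950102  0.14725382 -3.50676668]
```

View pics/side3.png

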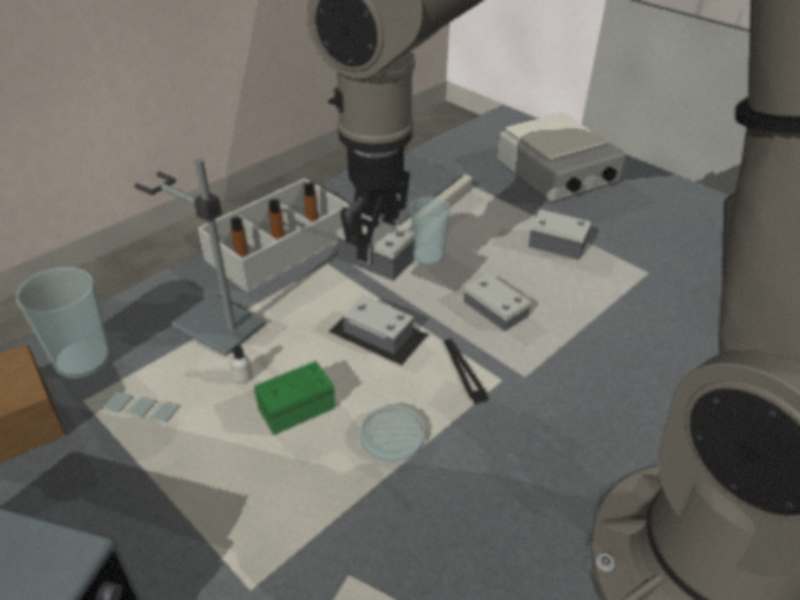

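View pics/top3.png

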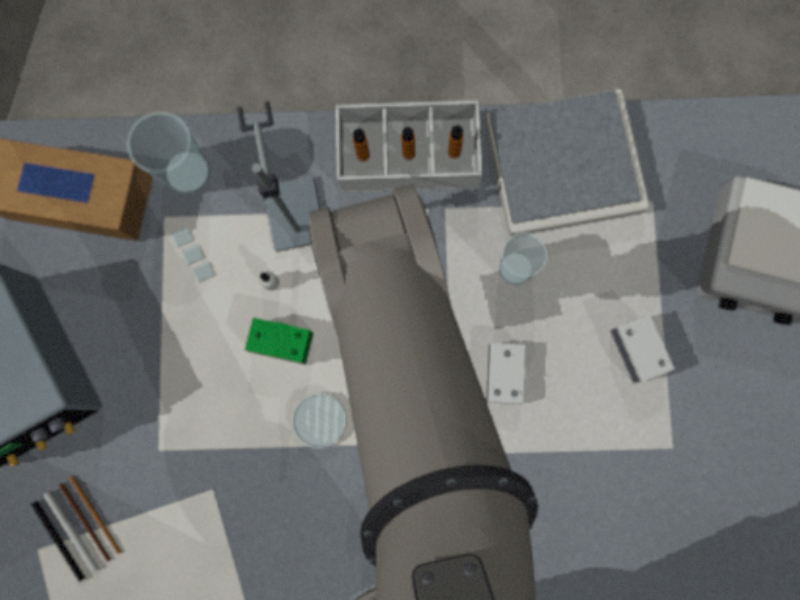

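```bash
cat > ov.py <<'E'
from meas import *
def overlay(s,ctr,yaw,ztop,h,name,org,size,k):
    a=np.radians(yaw);R=np.array([[np.cos(a),-np.sin(a)],[np.sin(a),np.cos(a)]])
    u,v=org
    D=cv2.resize(s["pixels"][v:v+size[1],u:u+size[0],::-1],(size[0]*k,size[1]*k),interpolation=cv2.INTER_CUBIC)
    def tr(P): return ((proj(s,P)-[u,v]+.5)*k).astype(int)
    for c,z,hh in zip(ctr,ztop,h):
        q=np.array([[48,28],[48,-28],[-48,-28],[-48,28]])/1000@R.T+c
        for zz in(z,z-hh): cv2.polylines(D,[tr(np.c_[q,np.full(4,zz)]).reshape(-1,1,2)],True,(0,0,255),1)
        l=np.array([[32,0],[-32,14],[-32,-14]])/1000@R.T+c
        for zz in (z,z+.006):
            for x in tr(np.c_[l,np.full(3,zz)]): cv2.circle(D,tuple(map(int,x)),3,(0,255,0),1)
    cv2.imwrite(name,D)
E
python3 - <<'E'
from ov import *
s=load("side3")
overlay(s,[(.5648,.0014),(.565,.001)],12.4,[.1985,.04],[.05,.04],"pics/ov3.png",(200,130),(90,100),6)
E
```

View pics/ov3.png

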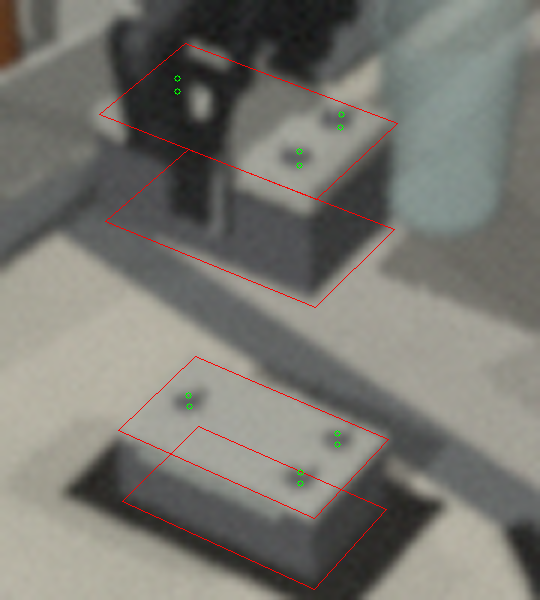

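Call:
play_rows(
  increments=[
    {"xyz": [0,0,-0.03],"rot": [0,0,0],"jaw": 1},
    {"xyz": [0,0,-0.06],"rot": [0,0,0],"jaw": 1},
    {"xyz": [0,0,-0.085],"rot": [0,0,0],"jaw": 1},
    {"xyz": [0,0,-0.095],"rot": [0,0,0],"jaw": 1},
    {"xyz": [0,0,-0.099],"rot": [0,0,0],"jaw": 1},
    {"xyz": [0,0,-0.102],"rot": [0,0,0],"jaw": 1},
    {"xyz": [0,0,-0.105],"rot": [0,0,0],"jaw": 1},
    {"xyz": [0,0,-0.105],"rot": [0,0,0],"jaw": 1},
  ],
)

```text
time_s: 12.35
tcp_pos: [0.5653, 0.0012, 0.0715]
orientation: [180.0, -0.0, 12.4]
contact_force: [-0.3, 0.3, -2.9]
opening: 0.0555
```

Call:
play_rows(
  increments=[
    {"xyz": [0,0,-0.0015],"rot": [0,0,0],"jaw": 1},
    {"xyz": [0,0,-0.003],"rot": [0,0,0],"jaw": 1},
    {"xyz": [0,0,-0.004],"rot": [0,0,0],"jaw": 1},
    {"xyz": [0,0,-0.005],"rot": [0,0,0],"jaw": 1},
    {"xyz": [0,0,-0.005],"rot": [0,0,0],"jaw": 1},
  ],
)

```text
time_s: 12.98
tcp_pos: [0.5649, 0.0011, 0.0674]
orientation: [180.0, 0.0, 12.4]
contact_force: [-12.9, -2.8, 27.8]
opening: 0.0552
```

Call:
play_rows(
  increments=[
    {"xyz": [0,0,-0.003],"rot": [0,0,0],"jaw": 0.8},
    {"xyz": [0,0,-0.003],"rot": [0,0,0],"jaw": 0.3},
    {"xyz": [0,0,-0.003],"rot": [0,0,0],"jaw": 0},
    {"xyz": [0,0,-0.003],"rot": [0,0,0],"jaw": 0},
    {"xyz": [0,0,-0.003],"rot": [0,0,0],"jaw": 0},
    {"xyz": [0,0,0.02],"rot": [0,0,0],"jaw": 0},
    {"xyz": [0,0,0.06],"rot": [0,0,0],"jaw": 0},
    {"xyz": [0,0,0.12],"rot": [0,0,0],"jaw": 0},
    {"xyz": [-0.015,-0.03,0.14],"rot": [0,0,-4],"jaw": 0},
    {"xyz": [-0.03,-0.06,0.14],"rot": [0,0,-8],"jaw": 0},
    {"xyz": [-0.045,-0.09,0.14],"rot": [0,0,-12],"jaw": 0},
    {"xyz": [-0.06,-0.12,0.14],"rot": [0,0,-16],"jaw": 0},
    {"xyz": [-0.08,-0.15,0.14],"rot": [0,0,-18],"jaw": 0},
    {"xyz": [-0.095,-0.181,0.14],"rot": [0,0,-18],"jaw": 0},
    {"xyz": [-0.095,-0.181,0.14],"rot": [0,0,-18],"jaw": 0},
  ],
)

```text
time_s: 14.85
tcp_pos: [0.4691, -0.182, 0.2063]
orientation: [180.0, 0.0, -5.8]
contact_force: [1.0, 0.2, -0.4]
opening: 0.0854
```

```bash
python3 - <<'E'
from station import *
from ov import *
o=get_obs(); print(o["joints"],o["tcp_pos"],o["orientation"],o["opening"],o["contact_force"])
for n in("side","top"):
    s=snapshot(n); cv2.imwrite(f"pics/{n}4.png",cv2.resize(s["pixels"][:,:,::-1],(800,600)))
    pickle.dump(s,open(f"{n}4.pkl","wb"))
s=load("side4"); overlay(s,[(.565,.001)],12.4,[.09],[.05],"pics/ov4.png",(200,130),(90,100),6)
P=cloud(s); p=P[150:230,205:275]; z=p[...,2]; m=(z>.08)&(z<.1)&(np.hypot(p[...,0]-.565,p[...,1])<.06); q=p[m]; print(len(q),np.median(q[:,2]),q.mean(0))
s=load("top4"); m,c,a,rc,sz=toprect(s,(165,245,215,290),.09,.008); print(c,a,rc,sz,m.sum()); print(lugs(s,m,.094))
E
```

```text
[ 23.60168671  11.3532707  -10.97764844 115.51075521   2.72113226
  53.38322572 -84.60831573] [ 0.46906886 -0.18202153  0.20626164] [ 1.79966487e+02  1.80238322e-02 -5.81774415e+00] 0.08538441977923622 [ 1.02771585  0.16213882 -0.44392935]
778 0.09131225841408103 [0.55983357 0.00488936 0.09045239]
[ 5.65231765e-01 -2.13874329e-04] -168.87288152148167 ((565.4697265625, -1.083251953125), (97.10867309570312, 57.66750717163086), 11.219307899475098) [56.16112507 96.66085654] 889
[(np.int32(17), array([249. , 187.6]), array([0.5969, 0.0054])), (np.int32(17), array([260.1, 211.4]), array([ 0.5371, -0.0204])), (np.int32(19), array([248.8, 213.8]), array([0.532 , 0.0073]))]
```

View pics/ov4.png

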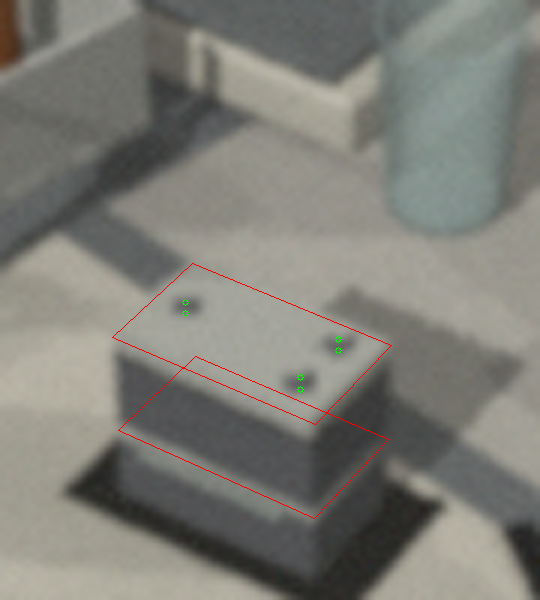

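View pics/top4.png

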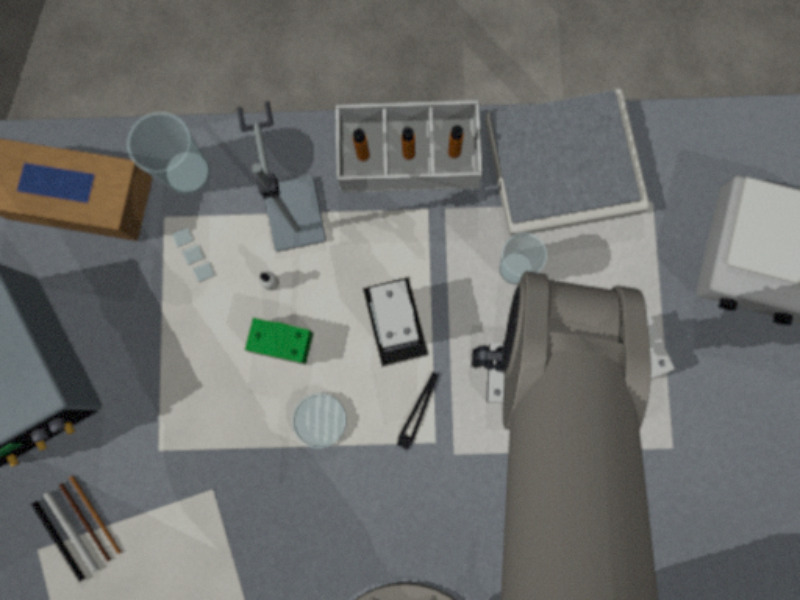

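Call:
play_rows(
  increments=[
    {"xyz": [0.001,0.0023,-0.05],"rot": [0,0,0.6],"jaw": 0},
    {"xyz": [0.001,0.0023,-0.1],"rot": [0,0,0.6],"jaw": 0},
    {"xyz": [0.001,0.0023,-0.145],"rot": [0,0,0.6],"jaw": 0},
    {"xyz": [0.001,0.0023,-0.17],"rot": [0,0,0.6],"jaw": 0},
    {"xyz": [0.001,0.0023,-0.184],"rot": [0,0,0.6],"jaw": 0},
    {"xyz": [0.001,0.0023,-0.184],"rot": [0,0,0.6],"jaw": 0},
    {"xyz": [0.001,0.0023,-0.184],"rot": [0,0,0.6],"jaw": 1},
    {"xyz": [0.001,0.0023,-0.184],"rot": [0,0,0.6],"jaw": 1},
    {"xyz": [0.001,0.0023,-0.184],"rot": [0,0,0.6],"jaw": 1},
    {"xyz": [0.001,0.0023,-0.184],"rot": [0,0,0.6],"jaw": 1},
    {"xyz": [0.001,0.0023,-0.184],"rot": [0,0,0.6],"jaw": 1},
    {"xyz": [0.001,0.0023,-0.184],"rot": [0,0,0.6],"jaw": 1},
  ],
  newtons=50,
)

```text
time_s: 16.45
tcp_pos: [0.472, -0.1777, 0.0236]
orientation: [180.0, -0.1, -5.0]
contact_force: [-1.1, 1.2, 9.9]
opening: 0.0549
```

Call:
play_rows(
  increments=[
    {"xyz": [0,0,0.015],"rot": [0,0,0],"jaw": 1},
    {"xyz": [0,0,0.05],"rot": [0,0,0],"jaw": 1},
    {"xyz": [0,0,0.1],"rot": [0,0,0],"jaw": 1},
    {"xyz": [0,0,0.14],"rot": [0,0,0],"jaw": 1},
    {"xyz": [0.01,0.025,0.155],"rot": [0,0,3],"jaw": 1},
    {"xyz": [0.025,0.055,0.155],"rot": [0,0,7],"jaw": 1},
    {"xyz": [0.04,0.085,0.155],"rot": [0,0,11],"jaw": 1},
    {"xyz": [0.06,0.115,0.155],"rot": [0,0,15],"jaw": 1},
    {"xyz": [0.08,0.145,0.155],"rot": [0,0,16.5],"jaw": 1},
    {"xyz": [0.09,0.17,0.155],"rot": [0,0,16.5],"jaw": 1},
    {"xyz": [0.095,0.178,0.155],"rot": [0,0,16.5],"jaw": 1},
    {"xyz": [0.095,0.178,0.155],"rot": [0,0,16.5],"jaw": 1},
    {"xyz": [0.095,0.178,0.155],"rot": [0,0,16.5],"jaw": 1},
  ],
)

```text
time_s: 18.08
tcp_pos: [0.5658, -0.0004, 0.1773]
orientation: [180.0, 0.0, 11.5]
contact_force: [-0.3, 0.7, -2.0]
opening: 0.055
```

```bash
python3 - <<'E'
from station import *
from ov import *
o=get_obs(); t=o["tcp_pos"]; y=o["orientation"][2]; print(t,o["orientation"],o["opening"],o["contact_force"])
s=snapshot("side"); pickle.dump(s,open("side5.pkl","wb"))
c=t[:2]-.002*np.array([np.cos(np.radians(y)),np.sin(np.radians(y))])
zt=t[2]-.0236+.034
overlay(s,[c,(.565,.0003)],y,[zt,.09],[.034,.05],"pics/ov5.png",(200,120),(90,100),6)
E
```

```text
[ 5.65829777e-01 -3.93540400e-04  1.77290488e-01] [1.79981272e+02 2.49546095e-02 1.14559263e+01] 0.055027686906414124 [-0.34913692  0.71331264 -1.95109188]
```

View pics/ov5.png

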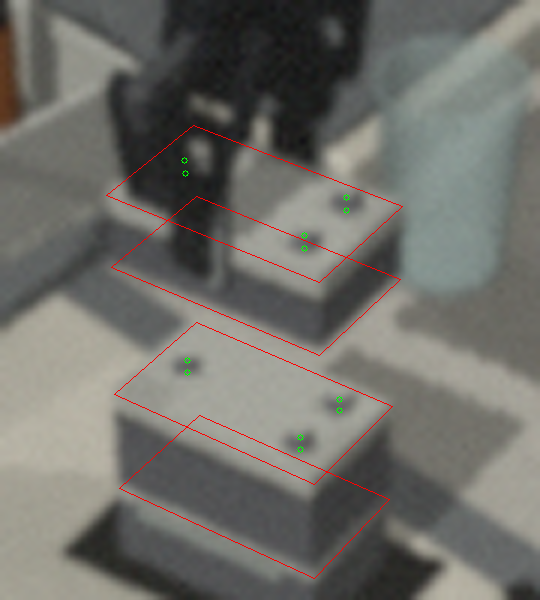

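Call:
play_rows(
  increments=[
    {"xyz": [0.0012,0.001,-0.02],"rot": [0,0,0],"jaw": 1},
    {"xyz": [0.0012,0.001,-0.04],"rot": [0,0,0],"jaw": 1},
    {"xyz": [0.0012,0.001,-0.052],"rot": [0,0,0],"jaw": 1},
    {"xyz": [0.0012,0.001,-0.056],"rot": [0,0,0],"jaw": 1},
    {"xyz": [0.0012,0.001,-0.058],"rot": [0,0,0],"jaw": 1},
    {"xyz": [0.0012,0.001,-0.06],"rot": [0,0,0],"jaw": 1},
    {"xyz": [0.0012,0.001,-0.06],"rot": [0,0,0],"jaw": 1},
  ],
)

```text
time_s: 19.0
tcp_pos: [0.5676, 0.0015, 0.1175]
orientation: [180.0, -0.0, 11.5]
contact_force: [-0.2, 0.2, -1.2]
opening: 0.0553
```

Call:
play_rows(
  increments=[
    {"xyz": [-0.0005,-0.0005,-0.0015],"rot": [0,0,0],"jaw": 1},
    {"xyz": [-0.0005,-0.0005,-0.003],"rot": [0,0,0],"jaw": 1},
    {"xyz": [-0.0005,-0.0005,-0.004],"rot": [0,0,0],"jaw": 1},
    {"xyz": [-0.0005,-0.0005,-0.005],"rot": [0,0,0],"jaw": 1},
    {"xyz": [-0.0005,-0.0005,-0.005],"rot": [0,0,0],"jaw": 1},
  ],
)

```text
time_s: 19.62
tcp_pos: [0.5672, 0.001, 0.1134]
orientation: [180.0, -0.0, 11.5]
contact_force: [-6.3, -0.4, 17.7]
opening: 0.0547
```

Seated at the predicted height (0.1136). Release and back off.

Call:
play_rows(
  increments=[
    {"xyz": [-0.0005,-0.0005,-0.004],"rot": [0,0,0],"jaw": 0.8},
    {"xyz": [-0.0005,-0.0005,-0.004],"rot": [0,0,0],"jaw": 0.3},
    {"xyz": [-0.0005,-0.0005,-0.004],"rot": [0,0,0],"jaw": 0},
    {"xyz": [-0.0005,-0.0005,-0.004],"rot": [0,0,0],"jaw": 0},
    {"xyz": [-0.0005,-0.0005,-0.004],"rot": [0,0,0],"jaw": 0},
    {"xyz": [-0.0005,-0.0005,0.02],"rot": [0,0,0],"jaw": 0},
    {"xyz": [-0.0005,-0.0005,0.06],"rot": [0,0,0],"jaw": 0},
    {"xyz": [-0.0005,-0.0005,0.11],"rot": [0,0,0],"jaw": 0},
    {"xyz": [-0.0005,-0.0005,0.15],"rot": [0,0,0],"jaw": 0},
    {"xyz": [-0.02,-0.04,0.15],"rot": [0,0,0],"jaw": 0},
    {"xyz": [-0.04,-0.08,0.15],"rot": [0,0,0],"jaw": 0},
    {"xyz": [-0.06,-0.12,0.15],"rot": [0,0,0],"jaw": 0},
    {"xyz": [-0.08,-0.16,0.15],"rot": [0,0,0],"jaw": 0},
    {"xyz": [-0.09,-0.2,0.15],"rot": [0,0,0],"jaw": 0},
    {"xyz": [-0.09,-0.2,0.15],"rot": [0,0,0],"jaw": 0},
    {"xyz": [-0.09,-0.2,0.15],"rot": [0,0,0],"jaw": 0},
  ],
)

```text
time_s: 21.62
tcp_pos: [0.4771, -0.1984, 0.2622]
orientation: [-180.0, -0.0, 11.5]
contact_force: [0.5, -0.6, -0.5]
opening: 0.0854
```

```bash
python3 - <<'E'
from station import *
from ov import *
o=get_obs(); print(o["time_s"],o["tcp_pos"],o["opening"],o["contact_force"])
for n in("side","top"):
    s=snapshot(n); cv2.imwrite(f"pics/{n}6.png",cv2.resize(s["pixels"][:,:,::-1],(800,600)))
    pickle.dump(s,open(f"{n}6.pkl","wb"))
s=load("side6"); overlay(s,[(.565,.0003),(.565,.0003)],12,[.124,.09],[.034,.05],"pics/ov6.png",(200,120),(90,100),6)
P=cloud(s); p=P[140:230,205:275]; z=p[...,2]; m=(z>.112)&(z<.14)&(np.hypot(p[...,0]-.565,p[...,1])<.06); q=p[m]; c0=q.mean(0); n=np.linalg.svd(q-c0)[2][2]; print(len(q),np.median(q[:,2]),n)
s=load("top6"); m,c,a,rc,sz=toprect(s,(160,245,210,295),.124,.008); print(c,a,rc,sz,m.sum()); print(lugs(s,m,.128))
p=cloud(s)[m]; print(np.median(p[:,2]))
E
```

```text
21.625 [ 0.47712093 -0.19844964  0.26223948] 0.08537960367889715 [ 0.51269436 -0.57534039 -0.48436478]
835 0.12524293747089044 [-0.03463505  0.0719673   0.99680546]
[ 0.56305689 -0.00161274] -168.58470491654052 ((563.43798828125, -2.151317596435547), (96.61390686035156, 57.39091110229492), 11.220885276794434) [56.24244001 96.10448411] 943
[(np.int32(19), array([248.8, 185.8]), array([0.5951, 0.0043])), (np.int32(17), array([260.4, 210.5]), array([ 0.5351, -0.0216])), (np.int32(21), array([249., 213.]), array([0.5299, 0.0054]))]
0.1235616569460769
```

View pics/ov6.png

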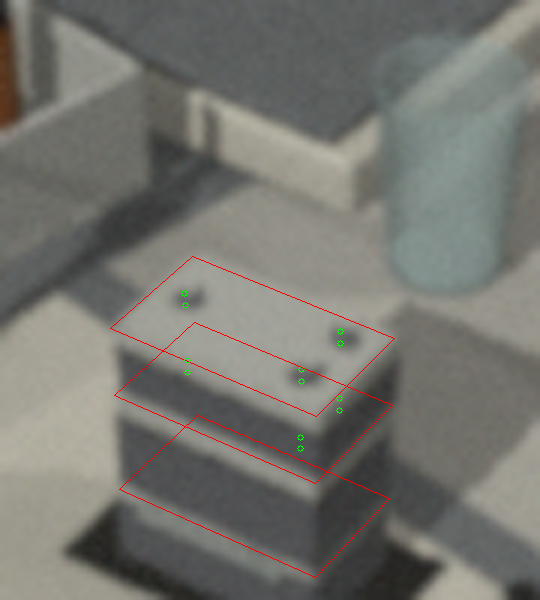

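View pics/side6.png

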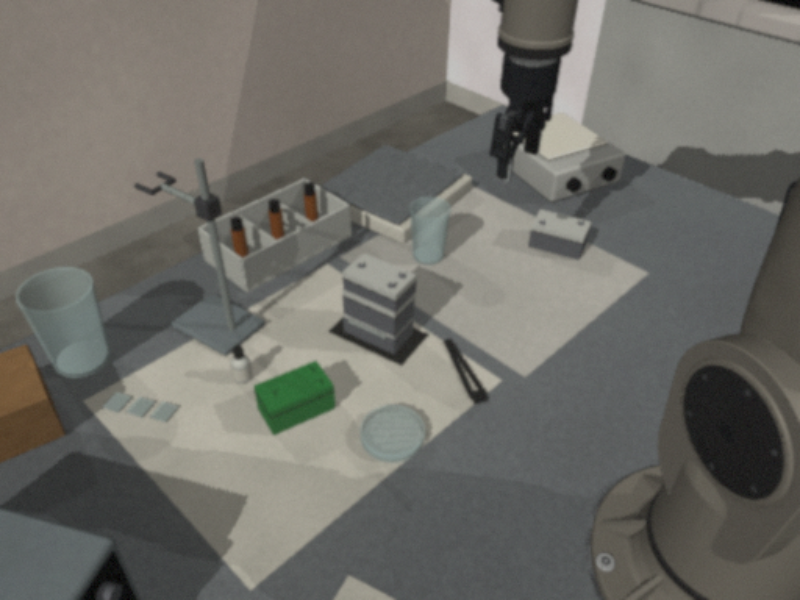

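View pics/top6.png

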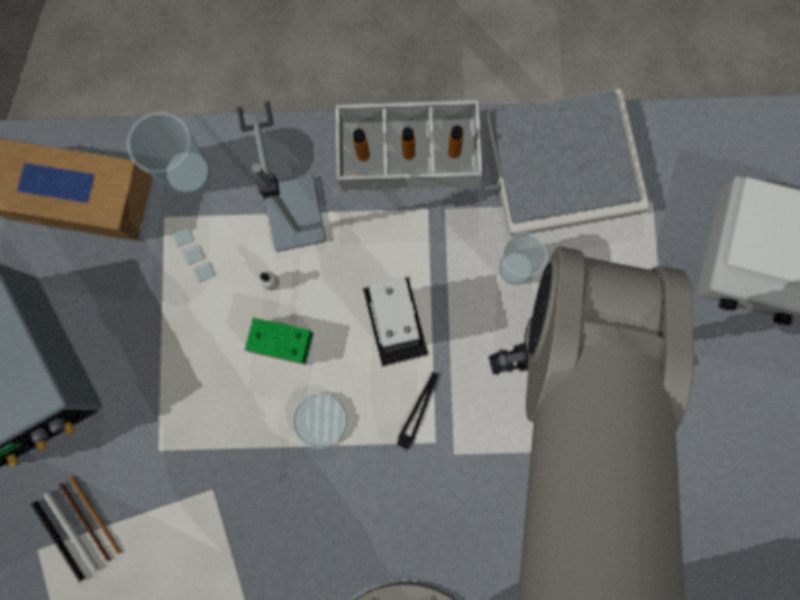

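```bash
python3 - <<'E'
from meas import *
s=load("top6"); m,*_=toprect(s,(160,245,210,295),.124,.008)
m=cv2.erode(m.astype(np.uint8),np.ones((5,5),np.uint8))>0
a=np.radians(11.3)
def fit(p,c,zt):
    q=p-[c[0],c[1],0]; x=q[:,0]*np.cos(a)+q[:,1]*np.sin(a); y=-q[:,0]*np.sin(a)+q[:,1]*np.cos(a)
    k=(abs(x)<.042)&(abs(y)<.023)&(abs(p[:,2]-zt)<.012)
    A=np.c_[x,y,np.ones(len(x))][k]; r=np.linalg.lstsq(A,p[k,2],rcond=None)[0]; print(k.sum(),r)
for n in "46":
  zt,c={"4":(.09,(.565,.0003)),"6":(.124,(.564,-.001))}[n]
  for v in("top","side"):
    s=load(v+n); P=cloud(s); d=s["depth"]; p=P.reshape(-1,3)[d.ravel()>0]; print(v+n,end=" "); fit(p,c,zt)
# bench flatness check of side camera
for v in("top6","side6"):
    P=cloud(load(v)).reshape(-1,3); k=(abs(P[:,2])<.012)&(abs(P[:,0]-.55)<.12)&(abs(P[:,1])<.12); A=np.c_[P[k,:2],np.ones(k.sum())]; print(np.linalg.lstsq(A,P[k,2],rcond=None)[0])
E
```

```text
top4 628 [ 0.00524538 -0.01537621  0.0896094 ]
side4 439 [-0.00636968  0.00891159  0.09188987]
top6 671 [-0.00269038 -0.00465226  0.12364462]
side6 437 [-0.00362832  0.01739885  0.12593771]
[-3.70207072e-04  6.06403765e-05  3.93674359e-04]
[0.00045037 0.00148352 0.00236934]
```

```bash
python3 - <<'E'
from station import *
print(close_job())
E
```

```text
the job is handed in; nothing more can be done
None
```

I shut the fixed box's lid by pushing it with closed fingers. I then turned the tall box 148° and seated it on that lid, and seated the low box on top. The job was handed in at about 21.7 s, with the gripper open and well clear of everything.

- **Height:** the tops measured 89.6 mm (tall) and 123.6 mm (low) in the top camera. Fully seated they would be 90 and 124 mm, and the step between them came out at 34.0 mm in both cameras.
- **Level:** tilts fitted from the depth pictures were at most about 0.017 rad, against a limit of 0.05 rad.
- **Direction:** long sides agreed within about 1.5°. The single-lug ends lie over each other.
- **Centring:** the tall box is within about 1.5 mm of the fixed lid. The low box looks off from the tall one by about (-1.9, -1.3) mm in the top view and (-1, -1) mm in the side view. That is inside the 4 mm limit but not exact.
- **Disagreeing checks:** the side camera read about 2 mm higher than the top camera throughout, and showed the same offset on the bare bench. A first rough tilt fit gave about 0.08 rad. I put that down to side-face points in the fit; limiting it to the lid's flat top gave the tilt above.
- **Other objects:** by eye, the beaker, dropper bottle, dish, tweezers and green look-alike showed no movement in the last pictures, and neither did the odd box (last seen in the side view only). I did not measure this.

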